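Put the glaze test-tile tray away in its case

TASK

Slide the loose wooden tray of glaze test tiles, nose first, into the empty one of the two low plywood cases until it is fully home with its front board flush with the mouth, then let go of it. Keep the tray flat on the table all the way so the tiles stay put, and leave the terracotta cup standing where it is.

Things in the scene. Friction and masses are not known exactly. Their poses are not given: they have to be found in the camera images.
- tray: Loose wooden tray with glazed tiles, 152 mm long (x; all in mm), 100 wide (y), 30 high, 0.4 kg. Origin: mid-underside of that footprint. Nose at x=+76, tapering to 70 wide over its last 26. Front board, 40 high, outer face x=-76. Handle: upright fin on it, 14 thick (y), x=-76 to -131, z=10 to 62; grip across y from above, near x=-111, z=45, and drag the tray on the table (nose too heavy to lift).
- open_case: Empty plywood case, fixed: side walls, roof, back wall, no floor (tray slides in on the table). Origin: table height under the bay's middle; x points from mouth into the bay. Bay 110 mm wide (y), 50 high, mouth at x=-76, back wall (stop) at x=+76. Outside: y +-67, top 60, back x=+88. Tray home: its origin and axes match the case's, fin outside; 5 mm play each side, walls square it up.
- full_case: Identical plywood case, fixed beside the other, mouth facing about the same way, same origin and axes. Its bay is taken by a tray like the loose one (fixed), whose fin sticks out of the mouth to x=-131 mm.
- cup: Bystander: terracotta cup standing loose on the table, 76 mm across the rim, 85 mm tall; origin under its middle.
Things that resemble listed ones, but are neither listed nor needed, are in the scene too. What is shaped like the tray but blue is not meant. What is shaped like the open_case but pink is not meant.

How it is judged (in metres and radians):
At the end, for the whole second after the job is handed in: The tray lies flat and still in the empty case, pushed home to within 12 mm of the back stop (front board flush with the mouth within 12 mm), within 12 mm sideways and 8 degrees of square (x of tray in the frame of open_case between -0.012 and 0.01 m and y of tray in the frame of open_case between -0.012 and 0.012 m and angle between the x axis of tray and the x axis of open_case, either way round below 0.15 rad and angle between tray's own z axis and vertical below 0.1 rad and linear speed of tray below 0.01 m/s); the robot touches nothing.
It fails at once if the tray is tipped more than 17 degrees (angle between tray's own z axis and vertical above 0.3 rad).
It fails at once if the tray is lifted more than 20 mm off the table (height (world z) of tray above 0.02 m).
It fails at once if the cup is moved more than 30 mm (distance of cup from where it was at the start of the episode above 0.03 m).
It fails at once if the cup is tipped more than 30 degrees (angle between cup's own z axis and vertical above 0.52 rad).
It also fails if it takes over 45 s, if anything falls off the work surface, if the arm or the gripper's body presses on something with over 40 N, if the wrist force passes 120 N, or if a joint passes its speed limit or range.

ROBOT

A 6-joint arm with a two-finger parallel gripper is mounted at the origin on the work surface. World frame = base frame: x ahead of the robot, y to its left, z up, the work surface at z = 0. Lengths are in mm, angles in rad, forces in N, time in s.
With the tool pointing down it reaches from about 350 to 775 mm from the base axis. Payload 7.3 kg.
Tool frame: the origin (TCP) lies at the very end of the fingers, on their centre line; the grasp point (between the pads) lies 19 mm behind it; x points along the fingers, y is the direction in which the jaws open and shut, and the axes are right-handed (so a half turn about x gives the same grasp; the last joint's range is limited). The gripper opens to 92 mm and grips with 3 to 60 N. Pads are 19 mm wide; open, the fingers measure 130 mm over their backs; the gripper's body (75 mm by 190 mm) begins 47 mm behind the grasp point.
Start: joints at [-1.276, 0.342, 1.524, -0, 1.275, -0.146], TCP at [224.023, -474.828, 190.341] pointing down, gripper open.
Joint ranges: [-2.53, 2.53], [-0.77, 2.02], [0.04, 2.7], [-1, 4.14], [0.28, 2.66], [-3.11, 3.11]. Speed limits (rad/s): [2.57, 2.57, 3.14, 3.14, 3.14, 3.14].

INTERFACE

Orientations are given as [roll, pitch, yaw] about the fixed x, y, z axes, in that order (R = Rz(yaw) Ry(pitch) Rx(roll)).
In Python, from plant import bot gives the robot as it stands.
- The arm moves only by the tool step_arm, never from a script. Its argument "targets" is a list that holds one entry, the list of rows, each a list of 4 numbers: the shift along the tool's x, y, z in m, then the turn about the tool's x in degrees. A call has exactly 5 rows; each row is the pose to reach, as a shift and turn from the pose measured when the call began, along the tool's axes at that moment; what a row does not reach only later rows make up. A row lasts 1/12 s, in which the tool goes at most 41.7 mm and 7.16 degrees, less where a joint would pass 70% of its speed; a pose out of reach is approached as far as the arm can. A call with a gripper value outside its range is refused whole. "jaw" is the closure, from 0 (fully open) to 1 (shut), set as the call begins (left out, the last holds). The fingers move at their own pace and stop on an object; the grip force is fixed at half the most. Time passes only in rows, so rows that repeat a pose let the fingers close, or fill a call up. It gives the time, the measured TCP pose, the force and the opening at its end, in the units of the state.
- bot.get_obs(): the state, without advancing time (a new reading comes with each control period).
- bot.capture(name): name is "scene" or "top" or "wrist"; returns a dict with "color" (384x512x3 uint8, red, green, blue), "depth" (384x512 float32, mm along the optical axis (not along the pixel's ray), 0 where there is no reading), "fov_y" (degrees; the focal length in pixels is half the picture's height over the tangent of half this angle, whatever the lens; pixels are square), "cx", "cy" (the principal point, pixels), "rvec" (rotation vector, rad) and "tvec" (3), from world to camera coordinates, as OpenCV has them. Camera axes: x right, y down, z forward; pixel columns grow to the right and rows downward; lengths in mm; the calibration is good to about 2 mm. The wrist camera is an equidistant fisheye: a pixel r from the principal point sees the ray r / f radians off the axis. A picture is of the moment at which its call begins.
- bot.close_job(): hands the job in, once; it reports no verdict.
The state is a dict: "time": time; "joint_positions": joint angles; "dq": joint speeds; "tau": joint torques, N m; "tool_pos": TCP position; "tcp_rot": TCP orientation; "contact_force": force on the tool from outside, world axes, zero at the start; "moment": the same for the moment, N m; "grip_width": finger opening in mm.
Only numpy, scipy, OpenCV 4.12 (cv2) and the standard library are available. Lean on these libraries where they do the work, as an engineer would, in place of code of your own. Each camera call takes 0.05 s, during which the arm holds its last target. There are 200 camera calls.

## Working session

There is one attempt and no reset: what is moved stays moved. The work goes in short steps, Python scripts to look and compute and a tool call to move; the robot and the scene stay as the last step left them, time stands still between calls to the robot, and variables do not carry over. Pictures are saved under pics/ and viewed, about 8 in all and at most 12, crops included, and the job is handed in when it is done.

Besides the shell and the picture viewer there is one more tool, called after "Call:" in YAML: its name, and indented under it one key for each argument. step_arm: Moves the arm, as the interface text tells. Its arguments: {"type":"object","properties":{"targets":{"type":"array","items":{"type":"array","items":{"type":"array","items":{"type":"number"}}}},"jaw":{"type":"number"}},"required":["targets"]}

```bash
mkdir -p pics
python3 - <<'E'
from plant import bot
import cv2,numpy as np
print(bot.get_obs())
for n in("top","scene"):
    c=bot.capture(n);cv2.imwrite(f"pics/{n}0.png",c["color"][:,:,::-1]);np.savez(f"{n}0.npz",**c)
    print(n,c["fov_y"],c["cx"],c["cy"],c["rvec"],c["tvec"])
E
```

```text
{'time': 0.0, 'joint_positions': array([-1.27595557e+00,  3.42718791e-01,  1.52501645e+00,  1.40613193e-05,
        1.27535176e+00, -1.46025075e-01]), 'dq': array([ 0.00102517,  0.00016702, -0.00046458, -0.00028132,  0.00045413,
        0.00150841]), 'tau': array([-1.11443722e-03, -4.31248212e+01, -2.44212538e+01,  7.17292889e-02,
        5.61598269e-02, -1.34935053e-04]), 'tool_pos': array([ 223.91108256, -474.36385964,  189.64722188]), 'tcp_rot': array([-1.72581903,  1.56930192,  1.85663535]), 'contact_force': array([0.92426403, 0.98834952, 0.16550086]), 'moment': array([-9.12444531e-05,  6.04365755e-02,  1.52039387e-02]), 'grip_width': 91.77217790393101}
top 55.14066622684691 262.6839685621802 192.20907858762163 [ 2.13615646 -2.15217004  0.12329445] [ 100.82126648  582.60655518 1251.72568481]
scene 53.03455906034087 251.7676901969757 188.6537277743183 [ 2.30984145  1.19115663 -0.34814349] [-408.22463489 -341.94952896 1426.1864514 ]
```

View pics/top0.png

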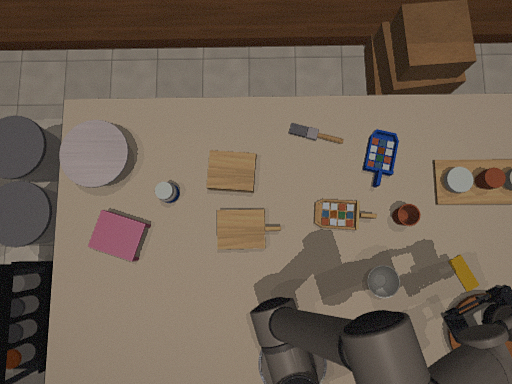

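View pics/scene0.png

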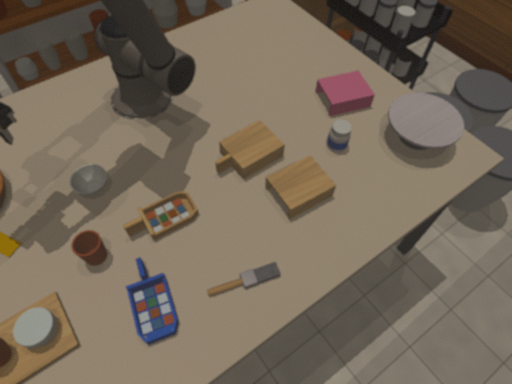

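The top view shows the loose wooden tray at (337,215), nose left and fin at (370,215), with the cup just beyond it at (405,215). The open case is at (232,171). The full case is at (241,229), with its fin at (272,228). Next I'll measure these using height from depth.

```bash
cat > h.py <<'E'
import cv2,numpy as np
def cam(c):
    R=cv2.Rodrigues(np.asarray(c["rvec"],float))[0];f=192/np.tan(np.radians(float(c["fov_y"]))/2)
    return R,np.asarray(c["tvec"],float).ravel(),f,float(c["cx"]),float(c["cy"])
def world(c):  # HxWx3 world points from depth (pinhole)
    R,t,f,cx,cy=cam(c);d=c["depth"].astype(float)
    v,u=np.mgrid[:384,:512]
    P=np.stack([(u-cx)/f*d,(v-cy)/f*d,d],-1)
    return (P-t)@R
def ray(c,px,z,fish=False):
    R,t,f,cx,cy=cam(c);p=(np.atleast_2d(px).astype(float)-[cx,cy])/f
    if fish:
        r=np.linalg.norm(p,axis=1,keepdims=True)+1e-9;D=np.hstack([p/r*np.sin(r),np.cos(r)])
    else: D=np.hstack([p,np.ones((len(p),1))])
    D=D@R;o=-R.T@t
    return (o+D*((z-o[2])/D[:,2:]))[:,:2]
E
python3 - <<'E'
from h import *
c=dict(np.load("top0.npz"));W=world(c)
def seg(name,box,zlo,zhi):
    u0,v0,u1,v1=box;m=np.zeros((384,512),np.uint8)
    s=W[v0:v1,u0:u1,2];m[v0:v1,u0:u1]=((s>zlo)&(s<zhi)&(c["depth"][v0:v1,u0:u1]>0))
    m=cv2.morphologyEx(m,cv2.MORPH_OPEN,np.ones((2,2)))
    cs=cv2.findContours(m,cv2.RETR_EXTERNAL,cv2.CHAIN_APPROX_NONE)[0];k=max(cs,key=cv2.contourArea)
    mm=np.zeros_like(m);cv2.drawContours(mm,[k],-1,1,-1);mm&=m
    z=np.median(W[mm>0][:,2]);P=ray(c,k[:,0,:],z).astype(np.float32)
    r=cv2.minAreaRect(P);print(name,"z",z.round(1),"px",k[:,0].min(0),k[:,0].max(0),np.round(r[0],1),np.round(r[1],1),round(r[2],1))
print("table",np.median(W[250:300,150:250,2]),"centre",ray(c,[[337,215]],0))
seg("open",(195,140,270,198),45,75)
seg("full",(205,200,267,258),52,75)
seg("fullfin",(266,215,290,240),40,75)
seg("tray",(305,190,361,240),15,60)
seg("tray+fin",(305,190,384,240),15,75)
seg("fin",(361,205,384,225),45,75)
seg("cup",(385,195,430,235),60,110)
seg("bowl",(360,260,405,305),20,110)
E
```

```text
table -0.6420016838981022 centre [[ 504.07546175 -168.23362456]]
open z 59.0 px [207 151] [256 191] [655.1 203.6] [164.5 136. ] 85.6
full z 59.1 px [218 210] [267 250] [451.7 166.2] [133.2 168.2] 1.0
fullfin z 59.4 px [267 228] [281 231] [452.1  58.3] [47.7 10.2] 89.6
tray z 28.3 px [315 200] [361 230] [ 502.3 -166.7] [160.3 100.4] 85.7
tray+fin z 29.1 px [315 200] [377 230] [ 500.2 -194.2] [215.6 100.3] 85.7
fin z 59.1 px [362 214] [377 218] [ 495.7 -267.7] [51.3 13.7] 89.6
cup z 77.9 px [397 205] [420 226] [ 495.3 -392.8] [77.8 70.5] 89.5
bowl z 34.2 px [368 266] [400 298] [ 273.2 -313.5] [108.6 106.2] 89.7
```

Run:
```python
import cv2
a=cv2.imread("pics/top0.png")[135:265,195:435]
cv2.imwrite("pics/crop0.png",cv2.resize(a,None,fx=3.3,fy=3.3,interpolation=cv2.INTER_CUBIC))
```

```text
(no output)
```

View pics/crop0.png

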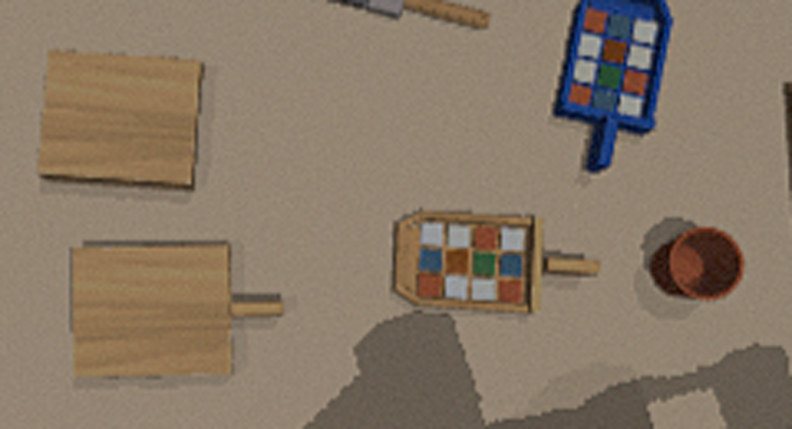

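Each box matches its given size:
- **Open case:** origin about (654.6, 197.6), yaw about 85.6°.
- **Tray:** origin about (502, -165), yaw about 86°.
- **Fin grip point:** about (495, -277).
- **Cup:** (495, -393).

I'll go above the fin first.

```bash
cat >> h.py <<'E'
from scipy.spatial.transform import Rotation as Ro
def rel(o,x,y,z,trayyaw):
    """shift (m, tool axes) and turn (deg) so that tool y lies across a tray of given yaw(deg)"""
    R=Ro.from_euler("xyz",o["tcp_rot"]).as_matrix()
    s=R.T@(np.array([x,y,z])-o["tool_pos"])/1000
    a=np.degrees(np.arctan2(R[1,1],R[0,1]));d=(trayyaw+90-a+90)%180-90
    print("t",round(o["time"],2),"tcp",o["tool_pos"].round(1),"tooly yaw",a.round(1),"F",o["contact_force"].round(1),"w",round(o["grip_width"],1),"j1,j6",o["joint_positions"][[0,5]].round(2),"x",R[:,0].round(3))
    print("shift",s.round(4),"turn",round(-d,1))   # tool x down: turn is minus world yaw
E
python3 -c "
from plant import bot;from h import *
rel(bot.get_obs(),495,-277,150,86)"
```

```text
t 0.1 tcp [ 223.9 -474.4  189.7] tooly yaw -64.7 F [-0.   0.5 -0.3] w 92.1 j1,j6 [-1.28 -0.15] x [-0.     0.001 -1.   ]
shift [ 0.0399 -0.0628 -0.3294] turn -60.7
```

Call:
step_arm:
  targets:
    - [[0.004,-0.006,-0.033,-6],[0.008,-0.012,-0.066,-12],[0.012,-0.018,-0.099,-18],[0.016,-0.024,-0.132,-24],[0.02,-0.031,-0.165,-30]]
  jaw: 0

```text
time: 0.52
tool_pos: [360.8, -374.8, 169.3]
tcp_rot: [-2.138, 1.569, 1.973]
contact_force: [0.1, -0.4, -0.4]
grip_width: 91.6
```

```bash
python3 -c "
from plant import bot;from h import *
rel(bot.get_obs(),495,-277,150,86)"
```

```text
t 0.52 tcp [ 360.8 -374.8  169.3] tooly yaw -34.5 F [ 0.1 -0.4 -0.4] w 91.6 j1,j6 [-0.95 -0.35] x [-0.001  0.002 -1.   ]
shift [ 0.0193  0.0553 -0.1566] turn -30.5
```

Call:
step_arm:
  targets:
    - [[0.004,0.011,-0.031,-6],[0.008,0.022,-0.062,-12],[0.012,0.033,-0.093,-18],[0.016,0.044,-0.125,-24],[0.019,0.055,-0.157,-30.5]]

```text
time: 0.93
tool_pos: [495.9, -275.1, 149.6]
tcp_rot: [-2.486, 1.568, 2.162]
contact_force: [-0.5, -1.9, 0.2]
grip_width: 91.9
```

Run:
```python
from plant import bot;from h import *
rel(bot.get_obs(),495,-277,26,86)
c=bot.capture("wrist");np.savez("w1.npz",**c);cv2.imwrite("pics/w1.png",c["color"][:,:,::-1]);print(c["fov_y"],c["cx"],c["cy"])
```

```text
t 0.93 tcp [ 495.9 -275.1  149.6] tooly yaw -3.7 F [-0.5 -1.9  0.2] w 91.9 j1,j6 [-0.64 -0.58] x [-0.002  0.003 -1.   ]
shift [ 0.1236 -0.0005  0.0023] turn 0.3
65.70646984690485 249.02806798412595 191.98549461816506
```

View pics/w1.png

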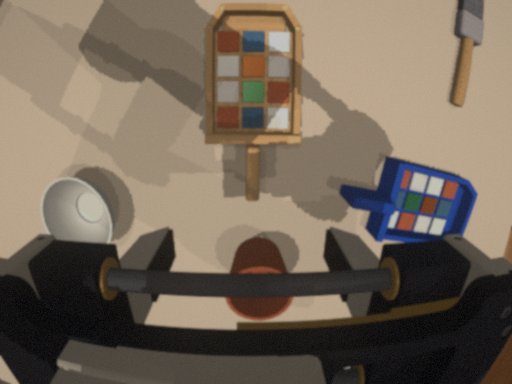

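The wrist view shows the tray ahead, the fin from (253,148) to (252,199), the board's outer edge at about row 143 from column 205 to 301, and the cup behind the gripper. I'll cast these points onto their known heights.

Run:
```python
from h import *
c=dict(np.load("w1.npz"))
f=ray(c,[[247,149],[259,149],[246,194],[258,194]],62,True);print("fin",f.round(1).tolist(),"w",np.linalg.norm(f[0]-f[1]).round(1),"L",np.linalg.norm(f[0]-f[2]).round(1))
b=ray(c,[[206,143],[301,143]],0,True);print(b.round(1))
b=ray(c,[[206,138],[301,138]],40,True);print("board40",b.round(1).tolist(),np.linalg.norm(b[0]-b[1]))
n=ray(c,[[220,7],[288,7]],30,True);print("nose30",n.round(1).tolist(),np.linalg.norm(n[0]-n[1]))
# fin top in hsv row scan
hsv=cv2.cvtColor(c["color"],cv2.COLOR_RGB2HSV)
for r in(155,165,175,185): 
    w=[u for u in range(235,275) if hsv[r,u,1]>110]; print(r,w[:1],w[-1:])
```

```text
fin [[496.2, -237.9], [507.7, -238.6], [492.2, -283.2], [504.1, -283.9]] w 11.5 L 45.4
[[ 447.4 -237.6]
 [ 558.8 -244.6]]
board40 [[454.2, -227.0], [552.3, -233.1]] 98.31648600089909
nose30 [[477.4, -87.2], [548.4, -91.3]] 71.07427441243078
155 [247] [258]
165 [246] [258]
175 [247] [258]
185 [247] [257]
```

Call:
step_arm:
  targets:
    - [[0.026,0.001,0,0],[0.052,0.002,0.001,0],[0.078,0.003,0.001,0],[0.104,0.003,0.002,0],[0.122,0.003,0.002,0]]

```text
time: 1.4
tool_pos: [501.6, -272.0, 24.3]
tcp_rot: [-2.791, 1.564, 1.867]
contact_force: [-0.5, -0.3, -0.6]
grip_width: 92.3
```

Call:
step_arm:
  targets:
    - [[0,0,0,0],[0,0,0,0],[0,0,0,0],[0,0,0,0],[0,0,0,0]]
  jaw: 1

```text
time: 1.82
tool_pos: [502.4, -272.6, 25.8]
tcp_rot: [-3.111, 1.566, 1.547]
contact_force: [-0.2, 0.6, 0.4]
grip_width: 63.1
```

Call:
step_arm:
  targets:
    - [[0,0,0,0],[0,0,0,0],[0,0,0,0],[0,0,0,0],[0,0,0,0]]

```text
time: 2.23
tool_pos: [502.4, -272.6, 25.9]
tcp_rot: [-3.125, 1.566, 1.533]
contact_force: [0.9, 0.2, 0.1]
grip_width: 30.0
```

Run:
```python
from plant import bot;from h import *
rel(bot.get_obs(),633,-80,26,86)
```

```text
t 2.23 tcp [ 502.4 -272.6   25.9] tooly yaw -3.1 F [0.9 0.2 0.1] w 30.0 j1,j6 [-0.63 -0.58] x [ 0.     0.005 -1.   ]
shift [ 0.001   0.1199 -0.1994] turn 0.9
```

Still closing.

Call:
step_arm:
  targets:
    - [[0,0,0,0],[0,0,0,0],[0,0,0,0],[0,0,0,0],[0,0,0,0]]

```text
time: 2.65
tool_pos: [502.5, -272.6, 26.0]
tcp_rot: [3.133, 1.566, 1.507]
contact_force: [-0.6, -0.2, -0.2]
grip_width: 1.1
```

Run:
```python
from plant import bot;from h import *
rel(bot.get_obs(),633,-80,26,86)
```

```text
t 2.65 tcp [ 502.5 -272.6   26. ] tooly yaw -3.1 F [-0.6 -0.2 -0.2] w 1.1 j1,j6 [-0.63 -0.58] x [ 0.     0.005 -1.   ]
shift [ 0.001   0.1198 -0.1994] turn 0.9
```

The jaws shut on nothing (1.1 mm). I'll look again.

Run:
```python
from plant import bot;from h import *
c=bot.capture("wrist");np.savez("w2.npz",**c)
d=bot.capture("top");np.savez("top2.npz",**d)
a=np.hstack([c["color"][:,:,::-1],cv2.resize(d["color"][140:270,290:430,::-1],(280,384))])
cv2.imwrite("pics/w2.png",a)
```

```text
(no output)
```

View pics/w2.png

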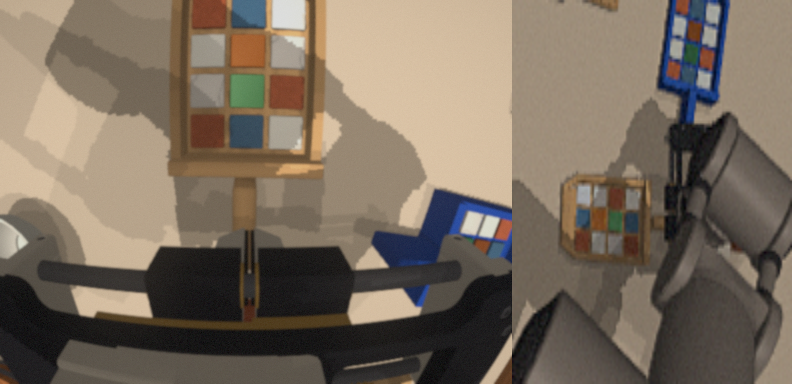

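Run:
```python
from h import *
for n in("w1","w2"):
    c=dict(np.load(n+".npz"));R,t,f,cx,cy=cam(c);print(n,"cam pos",(-R.T@t).round(1),"axis",R[2].round(3))
def proj(c,X):
    R,t,f,cx,cy=cam(c);p=R@np.array(X,float)+t;r=np.hypot(p[0],p[1]);th=np.arctan2(r,p[2]);return (p[:2]/r*th*f+[cx,cy]).round(1)
for z in(26,45,62,92): print(z,proj(c,[502.5,-272.6,z]))
print("fin row 230 at z62",ray(c,[[245,178],[245,230]],62,True),"board40",ray(c,[[169,162],[325,162]],40,True),"board z0 ",ray(c,[[169,173],[322,173]],0,True))
D=c["depth"]
print("depth",D[[150,160,185,210,225,228,232,236,240,250,280],245])
cv2.imwrite("pics/w2c.png",cv2.resize(c["color"][150:330,190:310,::-1],None,fx=3.3,fy=3.3,interpolation=cv2.INTER_CUBIC))
```

```text
w1 cam pos [ 501.7 -191.   344.3] axis [-0.022 -0.304 -0.952]
w2 cam pos [ 507.1 -189.   220.8] axis [-0.017 -0.302 -0.953]
26 [249.  221.3]
45 [249.  232.7]
62 [249.  244.8]
92 [249.  271.9]
fin row 230 at z62 [[ 502.54513022 -231.14359694]
 [ 500.68683541 -262.6332005 ]] board40 [[ 454.25533958 -223.6062846 ]
 [ 553.11167475 -229.04292338]] board z0  [[ 441.48386505 -240.01259719]
 [ 560.94246469 -246.58787568]]
depth [215.12085 190.33455 169.74222 170.10722 172.96004 172.27797 169.7807
 165.1169  161.14664 149.47456  89.23755]
```

View pics/w2c.png

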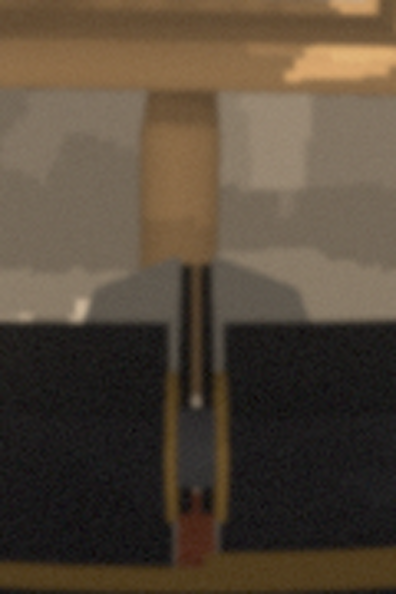

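Run:
```python
from h import *
def wp(c,u,v):
    R,t,f,cx,cy=cam(c);p=np.array([(u-cx)/f,(v-cy)/f]);r=np.hypot(*p)+1e-9
    d=float(c["depth"][v,u]);q=np.append(p/r*np.tan(r),1)*d;return (R.T@(q-t)).round(1)
for n,pts in(("w1",[(252,v) for v in(10,60,135,139,142,146,150,165,180,188,192,196,199,203)]),("w2",[(245,v) for v in(150,160,164,168,175,180,190,200,215,225,228,231,235)]+[(235,235),(262,235),(230,243),(225,255)])):
    c=dict(np.load(n+".npz"))
    for p in pts: print(n,p,wp(c,*p),c["color"][p[1],p[0]])
```

```text
w1 (252, 10) [510.5 -92.6  27.2] [109  84  55]
w1 (252, 60) [ 507.2 -146.3   10. ] [146  86  47]
w1 (252, 135) [ 501.8 -227.4   39.1] [107  84  56]
w1 (252, 139) [ 501.5 -231.2   41.7] [125  96  64]
w1 (252, 142) [ 501.3 -234.6   40.2] [147 113  77]
w1 (252, 146) [ 501.1 -236.8   52.3] [98 74 49]
w1 (252, 150) [ 500.9 -239.3   61.5] [177 136  90]
w1 (252, 165) [ 500.  -253.8   62.8] [122  96  64]
w1 (252, 180) [ 499.  -269.2   61.4] [119  92  62]
w1 (252, 188) [ 498.5 -276.9   63.3] [111  86  59]
w1 (252, 192) [ 498.3 -281.8   61.1] [107  84  56]
w1 (252, 196) [ 498.  -285.4   62.8] [113  87  59]
w1 (252, 199) [ 497.8 -289.1   61.2] [124 101  72]
w1 (252, 203) [ 496.6 -316.    -1.3] [176 158 132]
w2 (245, 150) [ 502.2 -224.7    6.5] [117  93  64]
w2 (245, 160) [ 502.4 -226.8   33.2] [107  83  57]
w2 (245, 164) [ 502.4 -228.1   39.3] [132 102  68]
w2 (245, 168) [ 502.3 -230.5   40.1] [139 107  73]
w2 (245, 175) [ 502.1 -234.7   41.1] [134 104  67]
w2 (245, 180) [ 502.1 -235.9   48.7] [100  77  51]
w2 (245, 190) [ 502.1 -238.2   61.6] [133 102  68]
w2 (245, 200) [ 501.8 -244.2   61.3] [135 105  71]
w2 (245, 215) [ 501.2 -253.2   61.8] [131 102  68]
w2 (245, 225) [ 500.9 -259.5   61.8] [121  94  62]
w2 (245, 228) [ 500.8 -260.9   63. ] [114  92  66]
w2 (245, 231) [ 500.8 -262.    64.7] [57 51 43]
w2 (245, 235) [ 500.8 -262.    70.1] [46 42 37]
w2 (235, 235) [ 495.4 -260.5   72.6] [98 91 80]
w2 (262, 235) [ 510.3 -261.3   72.5] [96 91 79]
w2 (230, 243) [ 493.3 -259.9   83.3] [95 89 78]
w2 (225, 255) [ 497.  -235.2  139.2] [24 26 24]
```

The numbers disagree. Wrist depth puts the closed fingertips and gripper body about 38 mm higher than the reported TCP (26 mm) implies, so the jaws closed just above the fin. I'll check this in the earlier picture and with the fixed cameras before going lower.

Run:
```python
from plant import bot
from h import *
def wall(c):
    R,t,f,cx,cy=cam(c);v,u=np.mgrid[:384,:512];p=np.stack([(u-cx)/f,(v-cy)/f],-1);r=np.linalg.norm(p,axis=-1,keepdims=True)+1e-9
    d=c["depth"].astype(float)[...,None];q=np.concatenate([p/r*np.tan(r),np.ones_like(r)],-1)*d;return (q-t)@R
for n,tc in(("w1",(495.9,-275.1,149.6)),("w2",(502.5,-272.6,26))):
    W=wall(dict(np.load(n+".npz")))
    d=W-np.array(tc)
    # finger-like points: near tcp in y, well inside jaws span
    m=(abs(d[...,1])<16)&(abs(d[...,0])<70)&(d[...,2]>-60)&(d[...,2]<140)&(W[...,2]>63)
    print(n,m.sum(),"z-tcp percentiles",np.percentile(d[m][:,2],[0,1,2,5,10,50]).round(1))
    b=(abs(d[...,1]-37)<6)&(abs(d[...,0])<95)&(d[...,2]>40)&(d[...,2]<160); print("body front z-tcp",np.percentile(d[b][:,2],[1,5,25]).round(1) if b.sum() else None)
s=bot.capture("scene");np.savez("s2.npz",**s);W=world(s)
d=W-np.array([502.5,-272.6,26]);m=(abs(d[...,1])<20)&(abs(d[...,0])<20)&(d[...,2]>-20)&(d[...,2]<120)
print("scene pts near tool: z",np.percentile(W[m][:,2],[1,5,10,25,50]).round(1) if m.sum() else None)
R,t,f,cx,cy=cam(s)
for z in(26,64):
    p=R@np.array([502.5,-272.6,z])+t;print(z,(p[:2]/p[2]*f+[cx,cy]).round(1))
p=(p[:2]/p[2]*f+[cx,cy]).astype(int)
cv2.imwrite("pics/s2.png",cv2.resize(s["color"][p[1]-60:p[1]+60,p[0]-75:p[0]+75,::-1],None,fx=5,fy=5,interpolation=cv2.INTER_CUBIC));print(p)
print(bot.get_obs()["joint_positions"])
```

```text
w1 6158 z-tcp percentiles [35.2 38.2 39.5 43.2 48.1 78.7]
body front z-tcp [106.4 109.5 117. ]
w2 1798 z-tcp percentiles [37.  37.8 39.3 42.1 45.2 59.1]
body front z-tcp [105.5 109.  117. ]
scene pts near tool: z [ 59.   60.7  61.5  62.7 100.2]
26 [132.9 230.1]
64 [129.5 223.8]
[129 223]
[-0.63377783  0.60186828  1.59361252  0.0053124   0.94882739 -0.58249349]
```

View pics/s2.png

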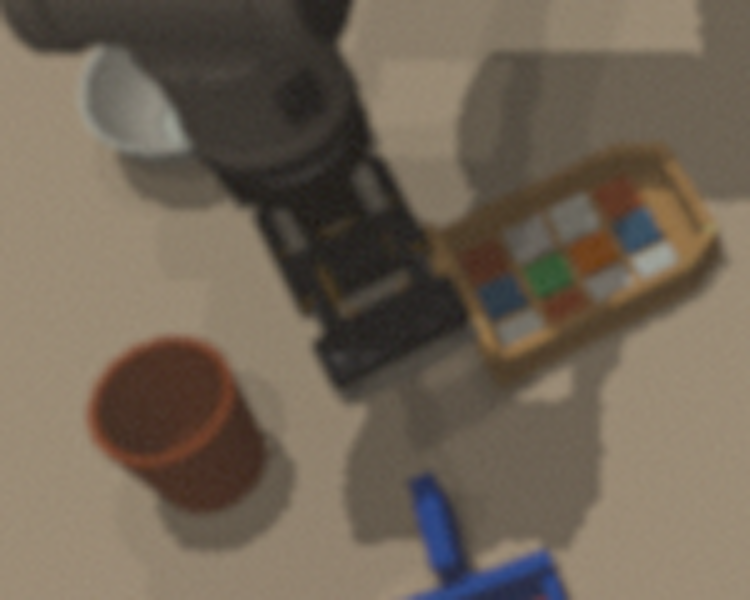

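Both wrist pictures agree. The real fingertips are about 38 mm short of the reported TCP, and the body starts 105 mm above it instead of 66. So I'll add 38 mm to the depth: reopen, go down 37 mm in two gentle parts, and grip.

Call:
step_arm:
  targets:
    - [[0,0,0,0],[0,0,0,0],[0,0,0,0],[0,0,0,0],[0,0,0,0]]
  jaw: 0

```text
time: 3.22
tool_pos: [502.5, -272.5, 25.9]
tcp_rot: [-3.125, 1.566, 1.533]
contact_force: [-0.4, 0.7, -0.2]
grip_width: 29.0
```

Call:
step_arm:
  targets:
    - [[0,-0.003,0.003,0],[0,-0.003,0.003,0],[0,-0.003,0.003,0],[0,-0.003,0.003,0],[0,-0.003,0.003,0]]

```text
time: 3.63
tool_pos: [499.3, -275.4, 25.9]
tcp_rot: [-3.135, 1.566, 1.523]
contact_force: [0.2, -0.2, 0.1]
grip_width: 62.2
```

Call:
step_arm:
  targets:
    - [[0.003,0,0,0],[0.006,0,0,0],[0.01,0,0,0],[0.015,0,0,0],[0.02,0,0,0]]

```text
time: 4.05
tool_pos: [499.2, -275.2, 5.2]
tcp_rot: [-3.079, 1.565, 1.579]
contact_force: [-0.2, 0.8, -0.6]
grip_width: 91.0
```

Run:
```python
from plant import bot;from h import *
rel(bot.get_obs(),499.5,-275,-11,86)
```

```text
t 4.05 tcp [ 499.2 -275.2    5.2] tooly yaw -3.1 F [-0.2  0.8 -0.6] w 91.0 j1,j6 [-0.64 -0.59] x [-0.     0.005 -1.   ]
shift [ 0.0162  0.0003 -0.0001] turn 0.9
```

Call:
step_arm:
  targets:
    - [[0.003,0,0,0.3],[0.007,0,0,0.6],[0.011,0,0,0.9],[0.016,0,0,0.9],[0.016,0,0,0.9]]

```text
time: 4.47
tool_pos: [498.7, -274.7, -11.9]
tcp_rot: [-2.861, 1.564, 1.781]
contact_force: [-0.2, 0.6, 0.2]
grip_width: 91.8
```

Call:
step_arm:
  targets:
    - [[0,0,0,0],[0,0,0,0],[0,0,0,0],[0,0,0,0],[0,0,0,0]]
  jaw: 1

```text
time: 4.88
tool_pos: [498.8, -274.8, -11.6]
tcp_rot: [-2.903, 1.565, 1.739]
contact_force: [-0.7, 0.5, -0.2]
grip_width: 63.4
```

Call:
step_arm:
  targets:
    - [[0,0,0,0],[0,0,0,0],[0,0,0,0],[0,0,0,0],[0,0,0,0]]

```text
time: 5.3
tool_pos: [498.8, -274.8, -11.6]
tcp_rot: [-2.908, 1.565, 1.734]
contact_force: [0.1, -0.2, 0.6]
grip_width: 29.4
```

Call:
step_arm:
  targets:
    - [[0,0,0,0],[0,0,0,0],[0,0,0,0],[0,0,0,0],[0,0,0,0]]

```text
time: 5.72
tool_pos: [498.9, -274.9, -11.6]
tcp_rot: [-2.971, 1.565, 1.671]
contact_force: [0.3, -0.1, -1.0]
grip_width: 13.5
```

Run:
```python
from plant import bot;from h import *
# pre-mouth: tray origin 180 before case origin -> grip at -291 along case x (yaw 85.6)
a=np.radians(85.6);o=np.array([654.6,197.6]);print(o-291*np.array([np.cos(a),np.sin(a)]))
rel(bot.get_obs(),*(o-291*np.array([np.cos(a),np.sin(a)])),-11,85.6)
```

```text
[632.27476282 -92.5423509 ]
t 5.72 tcp [ 498.9 -274.9  -11.6] tooly yaw -4.0 F [ 0.3 -0.1 -1. ] w 13.5 j1,j6 [-0.64 -0.57] x [-0.001  0.006 -1.   ]
shift [ 0.0004  0.1202 -0.1913] turn 0.4
```

Gripped, with 13.5 mm measured on the 14 mm fin. Now I'll drag it toward the mouth.

Call:
step_arm:
  targets:
    - [[0,0.004,-0.006,0],[0,0.012,-0.019,0],[0,0.022,-0.035,0],[0,0.031,-0.05,0],[0,0.04,-0.064,0]]

```text
time: 6.13
tool_pos: [543.5, -212.8, -11.5]
tcp_rot: [-2.812, 1.564, 1.831]
contact_force: [-0.6, -2.1, -2.2]
grip_width: 13.6
```

Call:
step_arm:
  targets:
    - [[0,0.008,-0.013,0],[0,0.016,-0.026,0],[0,0.024,-0.038,0],[0,0.032,-0.051,0],[0,0.04,-0.064,0]]

```text
time: 6.55
tool_pos: [588.2, -150.8, -11.5]
tcp_rot: [-2.692, 1.564, 1.95]
contact_force: [-0.7, -1.7, -2.1]
grip_width: 13.8
```

Run:
```python
from plant import bot;from h import *
rel(bot.get_obs(),632.3,-92.5,-11.6,85.6)
```

```text
t 6.55 tcp [ 588.2 -150.8  -11.5] tooly yaw -4.0 F [-0.7 -1.7 -2.1] w 13.8 j1,j6 [-0.38 -0.31] x [-0.002  0.006 -1.   ]
shift [ 0.0004  0.04   -0.0612] turn 0.4
```

Call:
step_arm:
  targets:
    - [[0,0.009,-0.014,0.1],[0,0.018,-0.028,0.2],[0,0.028,-0.042,0.4],[0,0.036,-0.055,0.4],[0,0.04,-0.061,0.4]]

```text
time: 6.97
tool_pos: [633.2, -90.5, -11.5]
tcp_rot: [-2.698, 1.564, 1.939]
contact_force: [-2.2, -1.6, -0.2]
grip_width: 13.9
```

Call:
step_arm:
  targets:
    - [[0,0,0,0],[0,0,0,0],[0,0,0,0],[0,0,0,0],[0,0,0,0]]

```text
time: 7.38
tool_pos: [632.9, -90.9, -11.5]
tcp_rot: [-2.697, 1.563, 1.939]
contact_force: [0.9, 1.5, -1.6]
grip_width: 13.8
```

Run:
```python
from plant import bot;from h import *
rel(bot.get_obs(),632.3,-92.5,-11.6,85.6)
c=bot.capture("wrist");np.savez("w3.npz",**c);d=bot.capture("top");np.savez("top3.npz",**d)
cv2.imwrite("pics/w3.png",np.hstack([c["color"][:,:,::-1],cv2.resize(d["color"][120:270,190:305,::-1],(288,384))]))
```

```text
t 7.38 tcp [632.9 -90.9 -11.5] tooly yaw -4.4 F [ 0.9  1.5 -1.6] w 13.8 j1,j6 [-0.27 -0.19] x [-0.003  0.007 -1.   ]
shift [ 0.0001 -0.0005  0.0017] turn 0.0
```

View pics/w3.png

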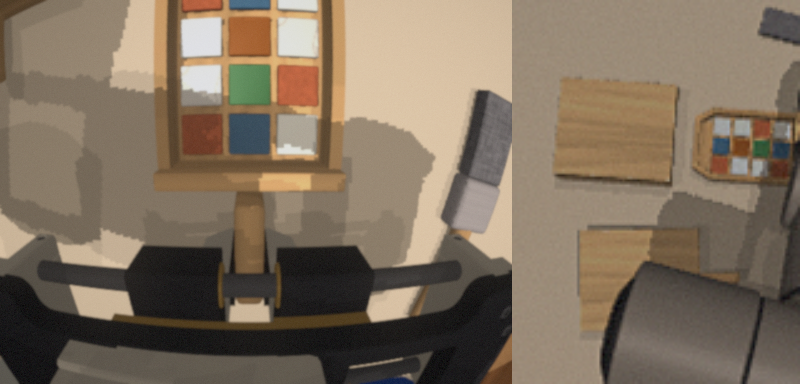

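The tray is lined up with its nose just short of the mouth. In the top crop, the case is at left and the tray nose at (700,140). I'll check lateral and yaw alignment in the case frame.

Run:
```python
from h import *
c=dict(np.load("top3.npz"));W=world(c)
hsv=cv2.cvtColor(c["color"],cv2.COLOR_RGB2HSV)
def edges(u0,u1,v0,v1,zlo,zhi,z):
    top=[];bot=[]
    for u in range(u0,u1):
        m=np.where((W[v0:v1,u,2]>zlo)&(W[v0:v1,u,2]<zhi))[0]+v0
        if len(m)>8: top.append((u,m[0]-.5));bot.append((u,m[-1]+.5))
    r=[]
    for e in(top,bot):
        P=ray(c,e,z);vx,vy,x,y=cv2.fitLine(P.astype(np.float32),cv2.DIST_HUBER,0,.01,.01).ravel()
        if vy<0:vx,vy=-vx,-vy
        r.append((np.degrees(np.arctan2(vy,vx)),x,y))
    return r
C=edges(212,252,140,200,50,75,60);T=edges(277,298,140,205,20,36,30)
print("case",np.round(C,1).tolist());print("tray",np.round(T,1).tolist())
yaw=np.mean([C[0][0],C[1][0]]);a=np.radians(yaw);n=np.array([-np.sin(a),np.cos(a)])
off=lambda E:[round(float(n@np.array(e[1:])),1) for e in E]
print("yaw",yaw,"lat case",off(C),np.mean(off(C)),"tray",off(T),np.mean(off(T)))
# wrist: tray rails dir at z30 (outer edges) rows 60..160
c=dict(np.load("w3.npz"));L=ray(c,[[165,20],[156,150],[334,20],[344,150]],30,True);print(L.round(1).tolist())
for i in(0,2):print(np.degrees(np.arctan2(*(L[i]-L[i+1])[::-1])))
```

```text
Traceback (most recent call last):
  File "h.py", line 11, in ray
    R,t,f,cx,cy=cam(c);p=(np.atleast_2d(px).astype(float)-[cx,cy])/f
                          ~~~~~~~~~~~~~~~~~~~~~~~~~~~~~~~^~~~~~~~
ValueError: operands could not be broadcast together with shapes (1,0) (2,)
```

Run:
```python
from h import *
c=dict(np.load("top3.npz"));W=world(c)
def edges(u0,u1,v0,v1,zlo,zhi,z):
    top=[];bot=[]
    for u in range(u0,u1):
        m=np.where((W[v0:v1,u,2]>zlo)&(W[v0:v1,u,2]<zhi))[0]+v0
        if len(m)>1: top.append((u,m[0]-.5));bot.append((u,m[-1]+.5))
    r=[]
    for e in(top,bot):
        P=ray(c,e,z);vx,vy,x,y=cv2.fitLine(P.astype(np.float32),cv2.DIST_HUBER,0,.01,.01).ravel()
        if vy<0:vx,vy=-vx,-vy
        r.append((np.degrees(np.arctan2(vy,vx)),x,y))
    return r
C=edges(212,252,140,200,50,75,60);T=edges(272,296,150,200,18,45,30)
print("case",np.round(C,1).tolist());print("tray",np.round(T,1).tolist())
yaw=np.mean([C[0][0],C[1][0]]);a=np.radians(yaw);n=np.array([-np.sin(a),np.cos(a)])
off=lambda E:[round(float(n@np.array(e[1:])),1) for e in E]
print("yaw",yaw,"lat case",off(C),np.mean(off(C)),"tray",off(T),np.mean(off(T)))
c=dict(np.load("w3.npz"));L=ray(c,[[165,20],[156,150],[334,20],[344,150]],30,True);print(L.round(1).tolist())
for i in(0,2):print(np.degrees(np.arctan2(*(L[i]-L[i+1])[::-1])))
```

```text
case [[85.80000305175781, 726.4000244140625, 204.6999969482422], [85.9000015258789, 591.0999755859375, 203.6999969482422]]
tray [[84.69999694824219, 690.5999755859375, 21.299999237060547], [85.80000305175781, 588.9000244140625, 22.700000762939453]]
yaw 85.83269 lat case [-709.6, -574.7] -642.1500000000001 tray [-687.2, -585.7] -636.45
[[599.3, 40.9], [587.6, -28.6], [687.0, 34.1], [688.6, -36.3]]
80.41027342079937
91.31008760724082
```

The tray is about 3 mm (2–5) to the side of the case axis, toward the robot, and yaw matches within 0.5°. I'll shift 3 mm, then push in slowly and watch the force. The board face is about 39 mm ahead of the TCP, so home should be about 174 mm on.

Call:
step_arm:
  targets:
    - [[0,0.001,-0.003,0],[0,0.002,-0.007,0],[0,0.003,-0.012,0],[0,0.003,-0.017,0],[0,0.003,-0.022,0]]

```text
time: 7.9
tool_pos: [637.7, -68.7, -11.4]
tcp_rot: [-2.676, 1.564, 1.961]
contact_force: [-0.0, -1.4, -2.0]
grip_width: 13.9
```

Call:
step_arm:
  targets:
    - [[0,0,-0.005,0],[0,0,-0.01,0],[0,0,-0.015,0],[0,0,-0.02,0],[0,0,-0.025,0]]

```text
time: 8.32
tool_pos: [639.5, -43.1, -11.4]
tcp_rot: [-2.636, 1.563, 2.0]
contact_force: [0.3, -0.9, -3.3]
grip_width: 14.0
```

Call:
step_arm:
  targets:
    - [[0,0,-0.005,0],[0,0,-0.01,0],[0,0,-0.015,0],[0,0,-0.02,0],[0,0,-0.02,0]]

```text
time: 8.73
tool_pos: [641.0, -21.8, -11.4]
tcp_rot: [-2.636, 1.563, 2.002]
contact_force: [0.4, 1.6, -3.9]
grip_width: 14.2
```

Run:
```python
from plant import bot;from h import *
rel(bot.get_obs(),646,83,-11.6,85.8)
```

```text
t 8.73 tcp [641.  -21.8 -11.4] tooly yaw -4.3 F [ 0.4  1.6 -3.9] w 14.2 j1,j6 [-0.16 -0.09] x [-0.003  0.007 -1.   ]
shift [ 0.0009 -0.0028 -0.1048] turn -0.1
```

Nose is 47 mm in, with no side force. Continuing.

Call:
step_arm:
  targets:
    - [[0,0,-0.006,0],[0,0,-0.013,0],[0,0,-0.02,0],[0,0,-0.027,0],[0,0,-0.034,0]]

```text
time: 9.15
tool_pos: [643.4, 13.1, -11.3]
tcp_rot: [-2.601, 1.562, 2.037]
contact_force: [-0.7, -1.2, -3.2]
grip_width: 13.8
```

Call:
step_arm:
  targets:
    - [[0,0,-0.007,0],[0,0,-0.014,0],[0,0,-0.021,0],[0,0,-0.028,0],[0,0,-0.035,0]]

```text
time: 9.57
tool_pos: [645.9, 48.7, -11.2]
tcp_rot: [-2.565, 1.562, 2.073]
contact_force: [-1.1, -0.7, -3.9]
grip_width: 14.2
```

Call:
step_arm:
  targets:
    - [[0,0,-0.004,0],[0,0,-0.008,0],[0,0,-0.012,0],[0,0,-0.016,0],[0,0,-0.018,0]]

```text
time: 9.98
tool_pos: [647.2, 67.2, -11.2]
tcp_rot: [-2.544, 1.562, 2.094]
contact_force: [-0.9, 0.4, -4.3]
grip_width: 13.4
```

Run:
```python
from plant import bot;from h import *
rel(bot.get_obs(),646,83,-11.6,85.8)
```

```text
t 9.98 tcp [647.2  67.2 -11.2] tooly yaw -4.3 F [-0.9  0.4 -4.3] w 13.4 j1,j6 [-0.02  0.05] x [-0.004  0.008 -1.   ]
shift [ 0.0006 -0.0023 -0.0157] turn -0.1
```

Estimated 16 mm left. I'll creep in until it meets the stop.

Call:
step_arm:
  targets:
    - [[0,0,-0.002,0],[0,0,-0.004,0],[0,0,-0.006,0],[0,0,-0.008,0],[0,0,-0.01,0]]

```text
time: 10.4
tool_pos: [647.9, 77.3, -11.1]
tcp_rot: [-2.535, 1.562, 2.103]
contact_force: [-0.6, -1.6, -3.9]
grip_width: 13.5
```

Call:
step_arm:
  targets:
    - [[0,0,-0.001,0],[0,0,-0.002,0],[0,0,-0.003,0],[0,0,-0.004,0],[0,0,-0.005,0]]

```text
time: 10.82
tool_pos: [648.2, 82.3, -11.1]
tcp_rot: [-2.525, 1.562, 2.113]
contact_force: [0.1, 0.4, -4.3]
grip_width: 13.8
```

Call:
step_arm:
  targets:
    - [[0,0,-0.001,0],[0,0,-0.002,0],[0,0,-0.003,0],[0,0,-0.004,0],[0,0,-0.004,0]]

```text
time: 11.23
tool_pos: [648.5, 86.5, -11.1]
tcp_rot: [-2.526, 1.562, 2.112]
contact_force: [1.2, 0.3, -4.9]
grip_width: 14.2
```

Run:
```python
from plant import bot;from h import *
rel(bot.get_obs(),646,83,-11.6,85.8)
c=bot.capture("wrist");np.savez("w4.npz",**c)
cv2.imwrite("pics/w4.png",c["color"][:,:,::-1])
R,t,f,cx,cy=cam(c)
def wp(u,v):
    p=np.array([(u-cx)/f,(v-cy)/f]);r=np.hypot(*p)+1e-9
    return (R.T@(np.append(p/r*np.tan(r),1)*float(c["depth"][v,u])-t)).round(1)
for u in(205,249,290):
    for v in range(120,206,7): print((u,v),wp(u,v),end=" ")
    print()
```

```text
t 11.23 tcp [648.5  86.5 -11.1] tooly yaw -4.3 F [ 1.2  0.3 -4.9] w 14.2 j1,j6 [0.01 0.08] x [-0.005  0.008 -1.   ]
shift [ 0.0004 -0.0023  0.0037] turn -0.1
(205, 120) [636.4 163.3  60.7] (205, 127) [636.2 160.4  61.1] (205, 134) [635.5 157.3  58.8] (205, 141) [635.4 154.5  60.1] (205, 148) [635.1 151.5  60.1] (205, 155) [634.7 148.4  59.7] (205, 162) [634.3 145.3  59.5] (205, 169) [634.2 142.6  61. ] (205, 176) [633.7 139.2  60. ] (205, 183) [633.4 136.2  60.2] (205, 190) [633.2 133.2  61. ] (205, 197) [632.7 129.8  60.4] (205, 204) [ 6.207e+02  1.055e+02 -1.000e-01] 
(249, 120) [654.5 161.7  60.2] (249, 127) [654.3 158.9  61.2] (249, 134) [654.1 155.9  60.1] (249, 141) [653.9 152.9  59.6] (249, 148) [653.7 150.1  60.9] (249, 155) [653.4 146.9  59.8] (249, 162) [653.2 143.7  58.8] (249, 169) [653.  141.   60.7] (249, 176) [652.7 137.3  58. ] (249, 183) [652.5 134.7  60.2] (249, 190) [652.3 131.5  60.1] (249, 197) [652.  128.   59.1] (249, 204) [651.8 124.8  59.5] 
(290, 120) [671.6 160.6  59.7] (290, 127) [671.3 157.8  60.5] (290, 134) [671.2 154.8  60.1] (290, 141) [671.1 151.8  60.1] (290, 148) [670.9 148.8  60.4] (290, 155) [670.8 145.8  60. ] (290, 162) [670.6 142.8  60.4] (290, 169) [670.7 139.4  58.9] (290, 176) [670.6 136.3  59. ] (290, 183) [670.3 133.4  60.1] (290, 190) [670.2 130.1  59.6] (290, 197) [670.1 126.9  59.8] (290, 204) [ 6.769e+02  1.014e+02 -3.000e-01]
```

View pics/w4.png

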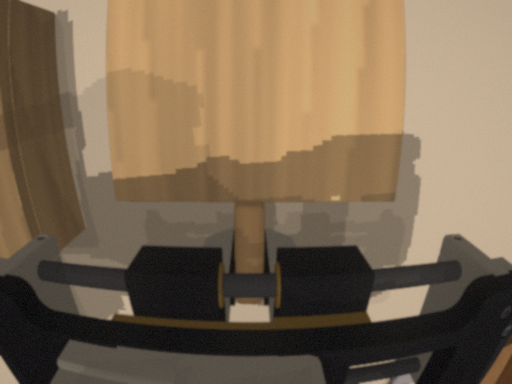

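The wrist view shows the case mouth edge at row ~202 (y≈126) with the fin coming straight out at (250,203–300) and the board hidden inside. The board face is estimated at 125.5, so it is nearly flush, but the stop hasn't been felt. Creeping on in small steps.

Call:
step_arm:
  targets:
    - [[0,0,-0.001,0],[0,0,-0.002,0],[0,0,-0.003,0],[0,0,-0.003,0],[0,0,-0.003,0]]

```text
time: 11.7
tool_pos: [648.6, 87.7, -11.1]
tcp_rot: [-2.334, 1.563, 2.304]
contact_force: [-1.4, -6.4, -4.8]
grip_width: 13.7
```

Call:
step_arm:
  targets:
    - [[0,0,-0.001,0],[0,0,-0.002,0],[0,0,-0.003,0],[0,0,-0.003,0],[0,0,-0.003,0]]

```text
time: 12.12
tool_pos: [648.6, 87.6, -11.1]
tcp_rot: [-1.813, 1.564, 2.824]
contact_force: [-2.7, -13.4, -3.4]
grip_width: 13.8
```

The stop is confirmed: no advance, and the reaction rose to 13 N. I'll ease off, open, and lift.

Call:
step_arm:
  targets:
    - [[0,0,0,0],[0,0,0,0],[0,0,0,0],[0,0,0,0],[0,0,0,0]]

```text
time: 12.53
tool_pos: [648.9, 87.4, -10.7]
tcp_rot: [-1.788, 1.565, 2.849]
contact_force: [-0.4, -3.7, -1.4]
grip_width: 13.8
```

Call:
step_arm:
  targets:
    - [[0,0,0,0],[0,0,0,0],[0,0,0,0],[0,0,0,0],[0,0,0,0]]
  jaw: 0

```text
time: 12.95
tool_pos: [649.0, 87.8, -10.6]
tcp_rot: [-1.852, 1.565, 2.785]
contact_force: [-0.4, -0.6, -0.0]
grip_width: 42.5
```

Call:
step_arm:
  targets:
    - [[0,0,0,0],[0,0,0,0],[0,0,0,0],[0,0,0,0],[0,0,0,0]]

```text
time: 13.37
tool_pos: [649.0, 87.8, -10.6]
tcp_rot: [-1.863, 1.565, 2.774]
contact_force: [-1.0, -0.5, 0.1]
grip_width: 76.0
```

Call:
step_arm:
  targets:
    - [[0,0,0,0],[0,0,0,0],[0,0,0,0],[0,0,0,0],[0,0,0,0]]

```text
time: 13.78
tool_pos: [649.0, 87.8, -10.6]
tcp_rot: [-1.864, 1.565, 2.773]
contact_force: [0.1, -0.7, 0.3]
grip_width: 91.9
```

Call:
step_arm:
  targets:
    - [[-0.01,0,0,0],[-0.03,0,0,0],[-0.055,0,0,0],[-0.08,0,0,0],[-0.105,0,0,0]]

```text
time: 14.2
tool_pos: [649.5, 87.6, 96.3]
tcp_rot: [-1.882, 1.566, 2.755]
contact_force: [0.4, 0.7, -0.3]
grip_width: 91.6
```

Call:
step_arm:
  targets:
    - [[-0.01,0,0.03,0],[-0.02,0,0.06,0],[-0.02,0,0.09,0],[-0.02,0,0.11,0],[-0.02,0,0.11,0]]

```text
time: 14.62
tool_pos: [641.2, -26.4, 117.4]
tcp_rot: [-1.59, 1.567, 3.043]
contact_force: [0.4, -0.2, -0.4]
grip_width: 91.7
```

Run:
```python
from plant import bot;from h import *
o=bot.get_obs();rel(o,646,83,100,85.8)
c=bot.capture("wrist");np.savez("w5.npz",**c);d=bot.capture("top");np.savez("top5.npz",**d)
cv2.imwrite("pics/w5.png",np.hstack([c["color"][:,:,::-1],cv2.resize(d["color"][120:270,190:305,::-1],(288,384))]))
```

```text
t 14.62 tcp [641.2 -26.4 117.4] tooly yaw -4.5 F [ 0.4 -0.2 -0.4] w 91.7 j1,j6 [-0.16 -0.08] x [-0.003  0.    -1.   ]
shift [ 0.0174 -0.0039 -0.1095] turn -0.3
```

View pics/w5.png

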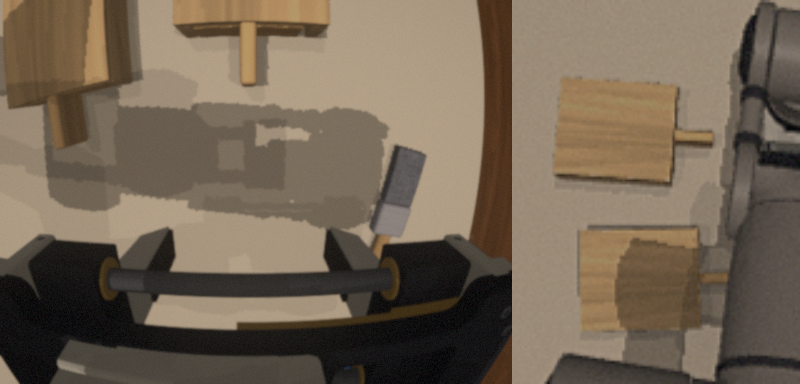

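In the wrist view the board fills the mouth at about row 28 and the fin stands out square to (248,83). The top crop shows it matching the full case. One last numeric check of fin protrusion and the cup, then I'll hand in.

Run:
```python
from plant import bot;from h import *
c=dict(np.load("w5.npz"));e=ray(c,[[248,82]],62,True)[0];m=ray(c,[[176,25],[328,23]],60,True);mm=m.mean(0);print("fin end",e,"mouth edge",m.round(1).tolist(),"protrusion",np.linalg.norm(e-mm).round(1),"(55 when home)")
s=bot.capture("scene");a=np.load("scene0.npz")["color"]
def cup(im):
    h=cv2.cvtColor(im,cv2.COLOR_RGB2HSV);k=((h[...,0]<9)&(h[...,1]>120)).astype(np.uint8);k[:225]=0;k[275:]=0;k[:,:65]=0;k[:,112:]=0;M=cv2.moments(k,True);return M["m10"]/M["m00"],M["m01"]/M["m00"],M["m00"]
print(cup(a),cup(s["color"]))
bot.close_job()
```

```text
fin end [648.06883946  72.36449144] mouth edge [[591.5, 129.7], [720.0, 121.7]] protrusion 53.9 (55 when home)
(88.02127659574468, 245.08510638297872, 47.0) (88.8695652173913, 243.08695652173913, 23.0)
the job is handed in; nothing more can be done
```

The tray is in the empty case and home against the back stop. I've let go of it, and the job was handed in at about 15 s of the 45 s allowed. No verdict was reported.

**What I did:** I gripped the fin, dragged the tray flat to the mouth, shifted it 3 mm sideways, and slid it in. At the stop it would not go further and the reaction rose to 13 N. I then eased off, opened the jaws and moved clear.

**Last checks:**
- **Depth:** the fin sticks out 53.9 mm from the mouth, against 55 mm when home, so it is flush within about 1 mm.
- **Square:** in the last wrist picture the fin stands out square and the front board fills the mouth.
- **Free of the robot:** the jaws are open at 91.7 mm and the contact force is about zero.

**What failed or disagreed:**
- **First grasp:** it closed on nothing. The depth images showed the real fingertips about 38 mm short of the reported tool point. I lowered by that much and the second grasp held, at 13.5 mm on the 14 mm fin.
- **Sideways position of the case:** two estimates differed by about 3.5 mm. I aimed between them, and the tray went in with almost no side force.
- **Wrist force:** it showed 3–5 N of downward pull during the insertion, so the tray may have been carried slightly at the handle end. The tool height stayed within 1 mm.
- **Cup:** the check is weak. The colour mask found only 47 pixels before and 23 after, with the centre 1–2 pixels apart. That fits a cup that did not move, but I did not measure its final position precisely. No contact near it was felt.

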